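# Push a row of gel tubs home in the lidding jig and clamp it

### The job

The four open tubs standing in the lane of the lidding jig have to be clamped before their lids are screwed on. Steadily push the whole row along the lane, with the fingertips from behind the last tub and touching no other tub, until the front tub is fully home against the end stop and all four touch; then push the red-knobbed clamp lever all the way over and come clear. Do not lift, tip, pinch or reach into the tubs, and leave the loose lids and the bottle alone.

Things in the scene. Friction and masses are not known exactly. Their poses are not given: they have to be found in the camera images.
- lid_jig: Bolted-down fixture: a straight lane for round tubs, open above and at its left end. Origin at table height under the middle of the end stop's face; its y axis runs along the lane from the stop to the open mouth (y = 0.575), x across it away from the robot, z up. Bed (tubs slide on it) at z = 0.010. Clear lane x = -0.0495 to 0.0525; guides to z = 0.060, posts outside them to z = 0.063.
- stop_face (a point): Middle of the end stop's face (black rubber pad on a steel plate), at x = 0.0015, y = 0, z = 0.045 of lid_jig. The plate rises to z = 0.066.
- row_home (a point): Where the back of the last tub comes to lie when the row is home: lid_jig x = 0.0015, y = 0.384, z = 0.045. The tub centres are then at y = 0.048, 0.144, 0.240 and 0.336 of lid_jig.
- clamp_face (a point): Middle of the face of the sprung clamp bar, which is the far guide from y = 0.01 to 0.38 of lid_jig, at z = 0.045. Swinging the clamp lever moves it toward the tubs by up to 8.5 mm; it then squeezes them with about 10 to 15 N in all against the near guide.
- clamp_lever (a joint): Lever on an upright pivot at x = 0.100, y = 0.020 of lid_jig, far side of the lane, by the stop. 0 = open, pointing away from the lane (+x of lid_jig); turns clockwise seen from above to its end at 1.5 rad = clamped, pointing past the stop (-y of lid_jig). Stiff (2 to 5 N at the knob), stays where it is left; drives the clamp bar by an eccentric. Flat arm at z = 0.052 to 0.062.
- lever_knob (a point): Centre line of the red knob, 80 mm from the lever's pivot, 90 mm above the table. The knob is an upright round grip, 24 mm in diameter, from z = 0.068 to z = 0.108.
- tub_front: Open pink plastic tub with set orange gel, 96 mm in diameter at its flange and rim, 76 mm at its foot, 55 mm high, about 0.24 kg; origin at the centre of its underside. It is the tub of the row nearest to the end stop. The row starts short of the stop, the four tubs touching.
- tub_second: Like tub_front; the second tub of the row from the stop.
- tub_third: Like tub_front; the third tub of the row from the stop.
- tub_last: Like tub_front; the last tub of the row, nearest to the open mouth of the lane: the one to push on. Its rim is 65 mm above the table. Sliding the whole row takes about 4 to 10 N.
- lid_left: Bystander: loose pink screw lid, 98 mm in diameter, 16 mm high, flat on the table; origin at the centre of its underside.
- lid_right: Bystander: second loose pink screw lid, like lid_left.
- dye_bottle: Bystander: small brown bottle with a black cap, 42 mm in diameter, 85 mm high; origin at the centre of its underside.

How it is judged (in metres and radians):
On the way, in this order (a step that is already met when the one before it is completed fails the run):
1. the row is home: front tub at the stop, all four touching, clamp lever still open (y of tub_front in the frame of lid_jig below 0.051 m and y of tub_second in the frame of lid_jig below 0.148 m and y of tub_third in the frame of lid_jig below 0.245 m and y of tub_last in the frame of lid_jig below 0.342 m and value of joint clamp_lever below 0.4 rad), for 0.2 s.
2. the clamp lever is swung fully over (value of joint clamp_lever above 1.4 rad), for 0.2 s.
At the end, for the whole second after the job is handed in: All four tubs stand upright and at rest on the bed (tilt under 0.08 rad, underside within 5 mm of it), the front tub within 3 mm of the stop and the second, third and last within 4, 5 and 6 mm of their home places; the clamp lever stands beyond 1.4 of its 1.5 rad (y of tub_front in the frame of lid_jig below 0.051 m and y of tub_second in the frame of lid_jig below 0.148 m and y of tub_third in the frame of lid_jig below 0.245 m and y of tub_last in the frame of lid_jig below 0.342 m and z of each of tub_front, tub_second, tub_third, tub_last in the frame of lid_jig below 0.015 m and angle between each of tub_front, tub_second, tub_third, tub_last's own z axis and vertical below 0.08 rad and value of joint clamp_lever above 1.4 rad and linear speed of each of tub_front, tub_second, tub_third, tub_last below 0.01 m/s); the robot touches nothing.
It fails at once if a tub is lifted off the bed (by more than 8 mm) or tipped by more than 0.2 rad (z of any of tub_front, tub_second, tub_third, tub_last in the frame of lid_jig above 0.018 m or angle between any of tub_front, tub_second, tub_third, tub_last's own z axis and vertical above 0.2 rad).
It fails at once if the robot touches one of the three tubs ahead of the last one (contact force between any of the arm, the fingers and tub_front above 0.5 N or contact force between any of the arm, the fingers and tub_second above 0.5 N or contact force between any of the arm, the fingers and tub_third above 0.5 N).
It fails at once if the fingers reach into the last tub or pinch its rim (grasp point less than 49 mm from its middle and no higher than its rim) (horizontal distance between the grasp point and tub_last below 0.049 m and z of the grasp point in the frame of tub_last below 0.06 m).
It fails at once if the row is shoved: a tub moves faster than 0.35 m/s (linear speed of any of tub_front, tub_second, tub_third, tub_last above 0.35 m/s).
It fails at once if a loose lid or the bottle is moved by more than 20 mm or the bottle is tipped (distance of any of lid_left, lid_right, dye_bottle from where it was at the start of the episode above 0.02 m or angle between dye_bottle's own z axis and vertical above 0.3 rad).
It also fails if it takes over 54 s, if anything falls off the work surface, if the arm or the gripper's body presses on something with over 40 N, if the wrist force passes 120 N, or if a joint passes its speed limit or range.

### The arm

A 6-joint arm with a two-finger parallel gripper is mounted at the origin on a cart in front of the work surface, level with it; the furniture and walls round the work are solid. World frame = base frame: x ahead of the robot, y to its left, z up, the work surface at z = 0. Lengths are in m, angles in degrees, forces in N, time in s.
With the tool pointing down it reaches from about 0.375 to 0.9 m from the base axis. Payload 3.1 kg.
Tool frame: the origin (TCP) lies midway between the tips of the shut fingers; the grasp point (between the pads) lies bot.pinch_z behind it (bot.pinch_z is the distance from the TCP to the grasp point, in m); z points along the fingers, y is the direction in which the jaws open and shut (so a half turn about z gives the same grasp; the last joint's range is limited). The gripper opens to 87 mm and grips with 3 to 60 N. Pads are 19 mm wide; open, the fingers measure 117 mm over their backs; the gripper's body (75 mm by 190 mm) begins 51 mm behind the grasp point.
Start: joints at [-78.467, 30.224, 82.088, -0, 67.689, -10.227], TCP at [0.232, -0.58, 0.223] pointing down, gripper open.
Joint ranges: [-176.69, 176.69], [-43.24, 126.21], [12.49, 139.97], [-82, 262], [0, 151.66], [-163.58, 163.58]. Speed limits (degrees/s): [159.86, 159.86, 180, 180, 180, 180].

### API

Orientations are given as a 3x3 rotation matrix whose columns are the frame's x, y, z axes.
In Python, from rig import bot gives the robot as it stands.
- The arm moves only by the tool apply_moves, never from a script. Its argument "motion" is text: rows parted by semicolons, each of 7 numbers parted by spaces: the shift along the tool's x, y, z in m, then the turn, a rotation vector about the tool's x, y, z in degrees, then the finger opening in m, from 0 to 0.087. A call has exactly 8 rows; each row is the pose to reach, as a shift and turn from the pose commanded when the call began, along the tool's axes at that moment; what a row does not reach only later rows make up. A row lasts 1/8 s, in which the tool goes at most 62.5 mm and 10.7 degrees, less where a joint would pass 70% of its speed; a pose out of reach is approached as far as the arm can. A call with a gripper value outside its range is refused whole. The fingers move at their own pace and stop on an object; the grip force is fixed at half the most. Time passes only in rows, so rows that repeat a pose let the fingers close, or fill a call up. It gives the time, the measured TCP pose, the force and the opening at its end, in the units of the state.
- bot.read_state(): the state, without advancing time (a new reading comes with each control period).
- bot.capture(name): name is "scene" or "top"; returns the picture (420x560x3 uint8, red, green, blue); there is no depth.
- bot.get_calibration(name): a dict with "fx", "fy", "cx", "cy" (pixels), "rvec" (rotation vector, rad) and "tvec" (3), from world to camera coordinates, as OpenCV has them. Camera axes: x right, y down, z forward; pixel columns grow to the right and rows downward; lengths in m; the calibration is good to about 2 mm. A picture is of the moment at which its call begins. get_calibration takes no time and is no camera call.
- bot.hand_in(): hands the job in, once; it reports no verdict.
Trained networks look in the newest picture that a camera, given by its name, has taken for a name from the list of things; names that differ only in an ending like _2 or _b are one class to them, and where a whole thing is asked for, a point or a joint stands for the part that bears it (a point fixed in the world has none). Each returns a list of dicts, best first, with "p" (0 to 1); they miss things now and then, are a little off and sometimes report something else, mostly with a low value. They report only what shows in the picture. A call takes as long as a camera call.
- bot.find_in(name, camera): "point" ([x, y, z] in m, in world coordinates, good to about 4 mm: the middle of the surface that is visible of it).
The state is a dict: "time_s": time; "joint_positions": joint angles; "qvel": joint speeds; "tau": joint torques, N m; "position": TCP position; "tcp_rot": TCP orientation; "force": force on the tool from outside, world axes, zero at the start; "moment": the same for the moment, N m; "opening": opening from 0.0 (shut) to 1.0 (fully open).
Only numpy, scipy, OpenCV 4.12 (cv2) and the standard library are available. Lean on these libraries where they do the work, as an engineer would, in place of code of your own. Each camera call takes 0.05 s, during which the arm holds its last target.

## Working session

There is one attempt and no reset: what is moved stays moved. The work goes in short steps, Python scripts to look and compute and a tool call to move; the robot and the scene stay as the last step left them, time stands still between calls to the robot, and variables do not carry over. Pictures are saved under pics/ and viewed, and the job is handed in when it is done.

Besides the shell and the picture viewer there is one more tool, called as name(argument=value, ...) on one line, values as JSON. apply_moves: Moves the arm, as the interface text tells. Its arguments: {"type":"object","properties":{"motion":{"type":"string"}},"required":["motion"]}

```bash
mkdir -p pics; ls
python3 - <<'E'
from rig import bot
import cv2
s=bot.read_state()
for k in s: print(k,s[k])
print(bot.pinch_z)
for n in("scene","top"):
    im=bot.capture(n); cv2.imwrite(f"pics/{n}0.png",im[:,:,::-1]); print(n,bot.get_calibration(n))
E
```

```text
pics
time_s 0.0
joint_positions [-7.84645238e+01  3.02790817e+01  8.21573501e+01  2.94289980e-04
  6.76851934e+01 -1.02272516e+01]
qvel [-0.10227917 -0.00012592 -0.04201265 -0.05280262 -0.07845159 -0.01198418]
tau [-6.71877478e-04 -4.40047967e+01 -1.76591527e+01  6.34224457e-02
  5.82743576e-02 -1.53711771e-04]
position [ 0.23160995 -0.57972465  0.22156501]
tcp_rot [[ 9.28728019e-01  3.70761501e-01 -4.19842245e-04]
 [ 3.70761542e-01 -9.28725766e-01  2.08083163e-03]
 [ 3.81573947e-04 -2.08818799e-03 -9.99997747e-01]]
force [-0.01402577 -0.59624011 -0.57154619]
moment [-0.03959179 -0.02370211  0.01878599]
opening 0.9987106918242725
0.0187
scene {'fx': 453.5124346606271, 'fy': 453.5124346606271, 'cx': 283.09496338050764, 'cy': 216.88056800914353, 'rvec': array([ 1.84674779, -1.09675483,  0.64804064]), 'tvec': array([-0.34600245,  0.26450606,  0.973028  ])}
top {'fx': 379.9037799814006, 'fy': 379.9037799814006, 'cx': 275.8569877338471, 'cy': 203.8416670381928, 'rvec': array([ 2.14763274, -2.21017216,  0.1334137 ]), 'tvec': array([-0.08396993,  0.54795804,  1.0096643 ])}
```

View pics/scene0.png

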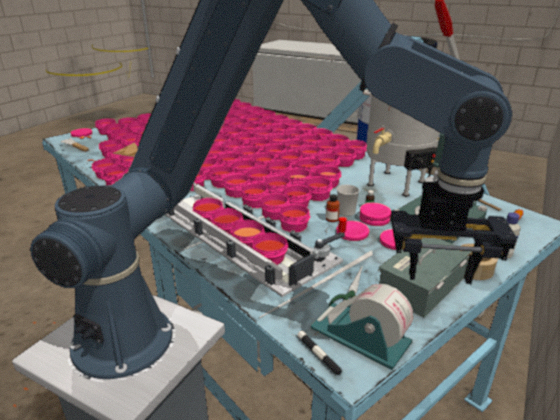

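View pics/top0.png

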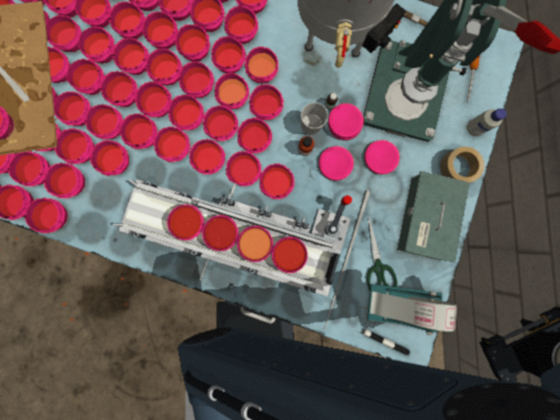

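Run:
```python
from rig import bot
import numpy as np
for c in("top","scene"):
  for n in["lid_jig","stop_face","row_home","clamp_face","clamp_lever","lever_knob","tub_front","tub_last","lid_left","dye_bottle"]:
    try: print(c,n,[(np.round(d["point"],3).tolist(),round(d["p"],2)) for d in bot.find_in(n,c)[:5]])
    except Exception as e: print(c,n,e)
print(bot.read_state()["time_s"])
```

```text
top lid_jig [([0.479, -0.015, 0.009], 0.72)]
top stop_face [([0.479, -0.019, 0.012], 0.91), ([0.675, -0.397, 0.013], 0.58)]
top row_home [([0.475, -0.022, 0.008], 0.65)]
top clamp_face [([0.491, -0.065, 0.06], 0.78)]
top clamp_lever [([0.492, -0.261, 0.06], 0.69)]
top lever_knob [([0.492, -0.262, 0.059], 0.73), ([0.476, -0.02, 0.01], 0.31)]
top tub_front [([0.405, -0.13, 0.041], 0.67)]
top tub_last [([0.503, 0.146, 0.044], 0.9)]
top lid_left [([0.66, -0.266, 0.014], 0.65)]
top dye_bottle [([0.697, -0.178, 0.064], 0.74)]
scene lid_jig [([0.418, -0.14, 0.035], 0.77), ([0.478, 0.056, 0.05], 0.2)]
scene stop_face [([0.414, -0.144, 0.034], 0.96)]
scene row_home [([0.417, -0.14, 0.037], 0.63)]
scene clamp_face [([0.462, -0.139, 0.058], 0.64), ([0.415, -0.145, 0.035], 0.52)]
scene clamp_lever [([0.497, -0.271, 0.06], 0.79), ([0.651, -0.284, 0.015], 0.44)]
scene lever_knob [([0.497, -0.269, 0.061], 0.82)]
scene tub_front [([0.413, -0.132, 0.05], 0.64), ([0.648, -0.378, 0.016], 0.43), ([0.45, -0.031, 0.049], 0.24)]
scene tub_last [([0.511, 0.15, 0.054], 0.95)]
scene lid_left [([0.654, -0.283, 0.015], 0.9)]
scene dye_bottle []
1.1
```

Run:
```python
import cv2
a=cv2.imread("pics/top0.png")[170:310,110:370]; cv2.imwrite("pics/topz.png",cv2.resize(a,None,fx=3,fy=3,interpolation=cv2.INTER_CUBIC))
a=cv2.imread("pics/scene0.png")[170:310,160:400]; cv2.imwrite("pics/scenez.png",cv2.resize(a,None,fx=3.3,fy=3.3,interpolation=cv2.INTER_CUBIC))
```

```text
(no output)
```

View pics/topz.png

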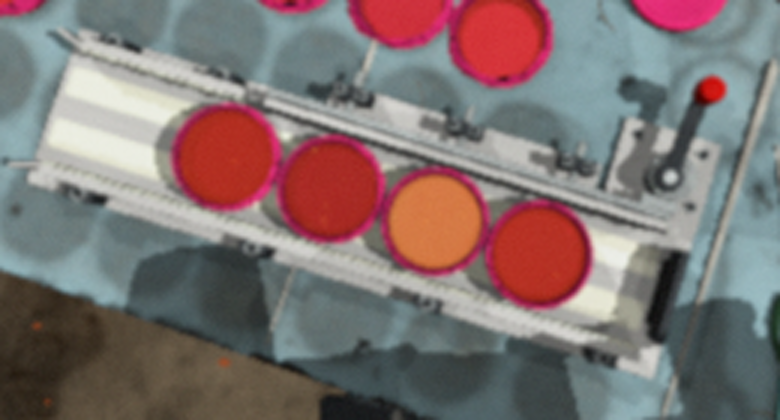

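View pics/scenez.png

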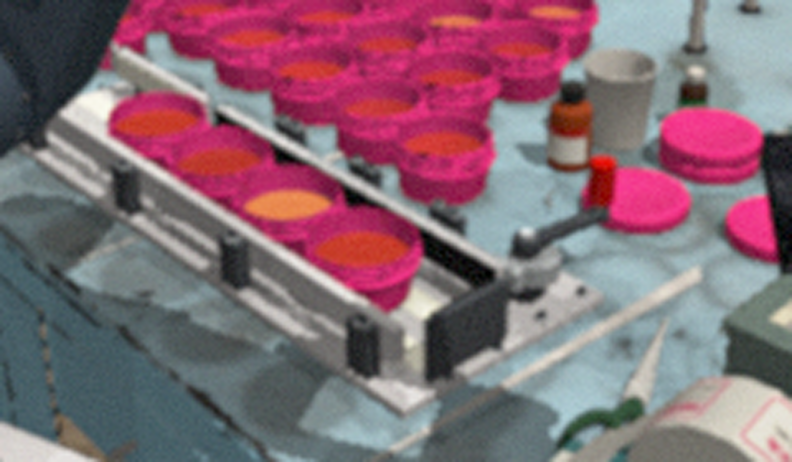

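```bash
cat > h.py <<'E'
from rig import bot
import numpy as np, cv2
from scipy.optimize import least_squares
def proj(P,c):
    k=bot.get_calibration(c); K=np.array([[k['fx'],0,k['cx']],[0,k['fy'],k['cy']],[0,0,1]])
    return cv2.projectPoints(np.array(P,float).reshape(-1,1,3),k['rvec'],k['tvec'],K,None)[0].reshape(-1,2)
def ray(px,z,c):
    k=bot.get_calibration(c); K=np.array([[k['fx'],0,k['cx']],[0,k['fy'],k['cy']],[0,0,1]])
    R=cv2.Rodrigues(k['rvec'])[0]; C=-R.T@k['tvec']
    d=R.T@np.linalg.inv(K)@np.array([px[0],px[1],1.]); return C+d*(z-C[2])/d[2]
def jw(J,p):
    c,s=np.cos(J[2]),np.sin(J[2]); p=np.asarray(p,float)
    return np.stack([J[0]+c*p[...,0]-s*p[...,1],J[1]+s*p[...,0]+c*p[...,1],p[...,2]],-1)
E
python3 - <<'E'
from h import *
T=np.array([[226,157],[331,188],[436,220],[539,254]])/3+[110,170]
kt=np.array([711,90])/3+[110,170]; pv=np.array([668,177])/3+[110,170]; st=np.array([667,294])/3+[110,170]
S=np.array([[159,117],[223,156],[290,200],[364,240]])/3.3+[160,170]; ks=np.array([602,163])/3.3+[160,170]
for a in T: print('top',ray(a,.065,'top').round(4))
for a in S: print('sc',ray(a,.065,'scene').round(4))
print(ray(kt,.108,'top'),ray(ks,.108,'scene'),ray(pv,.075,'top'),ray(st,.066,'top'))
def f(v):
    J=v[:3]; s=v[3]; th=v[4]
    tubs=[jw(J,[.0015+v[5],s+.096*i,.065]) for i in (3,2,1,0)]
    kn=jw(J,[.1+.08*np.cos(th),.02-.08*np.sin(th),.108])
    pvt=jw(J,[.1,.02,.07])
    r=[(proj(tubs,'top')-T),(proj(tubs,'scene')-S)*.5,proj(kn,'top')-kt,proj(kn,'scene')-ks,proj(pvt,'top')-pv]
    return np.concatenate([x.ravel() for x in r]+[[v[5]/.002,th/.1]])
r=least_squares(f,[.37,-.2,-.34,.09,0,0],loss='soft_l1')
print(r.x,r.x[2]*57.3); print(f(r.x).round(1))
np.save('J.npy',r.x)
J=r.x[:3]
im=cv2.imread('pics/top0.png'); im2=cv2.imread('pics/scene0.png')
for n,i in(('top',im),('scene',im2)):
    z=3
    P=[]
    for x in(-.0495,.0525): P.append([[x,y,.06] for y in (0,.575)])
    P.append([[-.0495,0,.066],[.0525,0,.066]])
    i=cv2.resize(i,None,fx=z,fy=z,interpolation=cv2.INTER_CUBIC)
    for L in P:
        q=(proj(jw(J,L),n)*z+1).astype(int); cv2.line(i,tuple(map(int,q[0])),tuple(map(int,q[1])),(0,255,0),1)
    for k in range(4):
        a=np.linspace(0,6.28,60); q=proj(jw(J,np.stack([.0015+.048*np.cos(a),r.x[3]+.096*k+.048*np.sin(a),a*0+.065],-1)),n)*z+1
        cv2.polylines(i,[q.astype(np.int32)],True,(255,255,0),1)
    a=i[510:930,330:1110] if n=='top' else i[510:930,480:1260]
    cv2.imwrite(f'pics/ov_{n}.png',a)
E
```

```text
top [0.4997 0.139  0.065 ]
top [0.4701 0.0483 0.065 ]
top [ 0.4397 -0.0423  0.065 ]
top [ 0.4077 -0.1308  0.065 ]
sc [0.4941 0.1332 0.065 ]
sc [0.4617 0.0398 0.065 ]
sc [ 0.4265 -0.0519  0.065 ]
sc [ 0.4024 -0.1368  0.065 ]
[ 0.5420631  -0.27850921  0.108     ] [ 0.53813907 -0.28242017  0.108     ] [ 0.47078792 -0.24439101  0.075     ] [ 0.37003954 -0.24051191  0.066     ]
[ 0.36961348 -0.23160044 -0.33544993  0.10530683  0.10354229  0.00074907] -19.221280915464437
[-0.  -0.6 -0.   0.2  0.   0.6  0.8  0.5 -0.1 -0.7 -0.4 -0.9 -0.4 -1.4
 -0.3 -0.6  0.4 -0.4 -0.3 -1.   0.2  0.1  0.4  1. ]
```

View pics/ov_top.png

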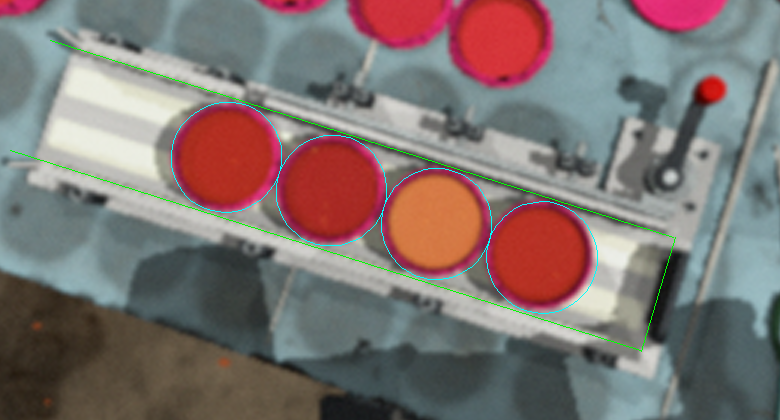

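View pics/ov_scene.png

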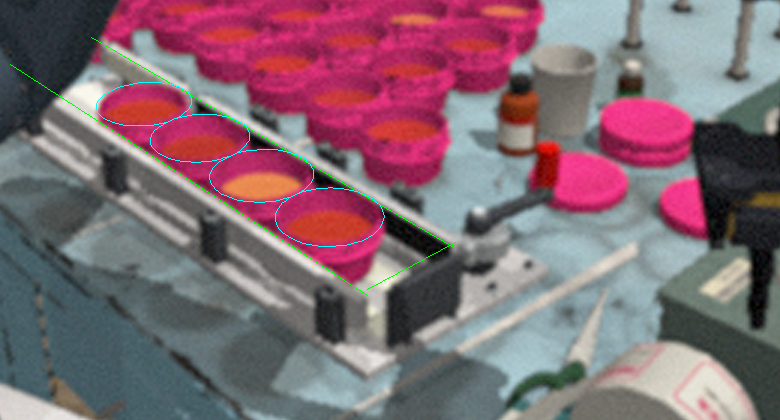

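```bash
cat >> h.py <<'E'
from scipy.spatial.transform import Rotation as Ro
def plan(targets):
    "targets: list of (pos, yaw of tool x deg); prints shift/turn in tool axes from the measured pose"
    s=bot.read_state(); R=np.array(s['tcp_rot']); p=np.array(s['position'])
    print('t',round(s['time_s'],2),'p',p.round(4),'F',np.round(s['force'],1),'open',round(s['opening'],2))
    for q,yaw in targets:
        c,sn=np.cos(np.radians(yaw)),np.sin(np.radians(yaw))
        Rt=np.array([[c,sn,0],[sn,-c,0],[0,0,-1.]])
        print((R.T@(np.array(q)-p)).round(4),Ro.from_matrix(R.T@Rt).as_rotvec(degrees=True).round(2))
E
python3 - <<'E'
from h import *
plan([([.5275,.217,.18],70.8)])
for n,px,z in[('press',(420,100),.1),('toolbox',(432,215),.08),('tape',(410,305),.08),('dis',(305,145),.085),('tubs',(110,157),.06)]: print(n,ray(px,z,'top').round(3))
E
```

```text
t 1.1 p [ 0.2317 -0.5804  0.2225] F [-0.6  1.6  1.2] open 1.0
[ 0.5703 -0.6309  0.0425] [ -0.     0.   -49.04]
press [ 0.803 -0.486  0.1  ]
toolbox [ 0.5   -0.505  0.08 ]
tape [ 0.272 -0.432  0.08 ]
dis [ 0.693 -0.18   0.085]
tubs [0.68  0.339 0.06 ]
```

apply_moves(motion="0.038 -0.042 0 0 0 -3 0; 0.076 -0.084 0 0 0 -6 0; 0.114 -0.126 0 0 0 -9 0; 0.152 -0.168 0 0 0 -12 0; 0.19 -0.21 0 0 0 -15 0; 0.228 -0.252 0 0 0 -18 0; 0.266 -0.294 0 0 0 -21 0; 0.304 -0.336 0 0 0 -24 0")

```text
time_s: 2.1
position: [0.3902, -0.1542, 0.2229]
tcp_rot: [[0.697, 0.717, 0.001], [0.717, -0.697, -0.001], [0.0, 0.001, -1.0]]
force: [1.0, -0.3, 1.0]
opening: 0.17
```

Run:
```python
from h import *
plan([([.5275,.217,.15],70.8)])
```

```text
t 2.1 p [ 0.3902 -0.1542  0.2229] F [ 1.  -0.3  1. ] open 0.17
[ 0.3619 -0.1603  0.0728] [  0.08  -0.   -24.97]
```

apply_moves(motion="0.052 -0.022 0.004 0 0 -4 0; 0.104 -0.045 0.015 0 0 -8 0; 0.155 -0.068 0.03 0 0 -12 0; 0.207 -0.09 0.04 0 0 -16 0; 0.259 -0.114 0.05 0 0 -20 0; 0.31 -0.137 0.06 0 0 -24 0; 0.362 -0.16 0.073 0 0 -25 0; 0.362 -0.16 0.073 0 0 -25 0")

```text
time_s: 3.1
position: [0.5282, 0.2188, 0.1486]
tcp_rot: [[0.325, 0.946, 0.001], [0.946, -0.325, 0.001], [0.001, 0.0, -1.0]]
force: [-0.0, -0.9, 0.0]
opening: 0.002
```

Run:
```python
from h import *
plan([([.5275,.217,.037],70.8)])
for n in("scene","top"):
    im=bot.capture(n); cv2.imwrite(f"pics/{n}1.png",im[:,:,::-1])
    print([(np.round(d["point"],3).tolist(),round(d["p"],2)) for d in bot.find_in("tub_last",n)[:3]])
a=cv2.imread("pics/top1.png")[150:310,90:370]; cv2.imwrite("pics/topz1.png",cv2.resize(a,None,fx=2.8,fy=2.8,interpolation=cv2.INTER_CUBIC))
```

```text
t 3.1 p [0.5282 0.2188 0.1486] F [-0.  -0.9  0. ] open 0.0
[-2.000e-03 -1.000e-04  1.116e-01] [ 0.02 -0.05  0.25]
[]
[([0.502, 0.148, 0.047], 0.61)]
```

View pics/topz1.png

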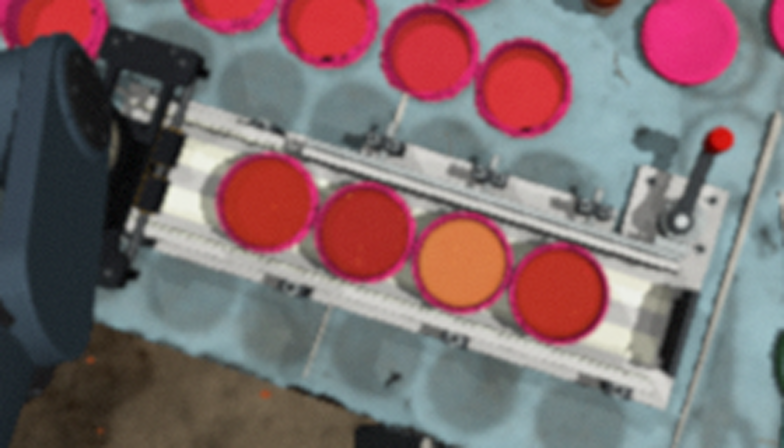

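View pics/scene1.png

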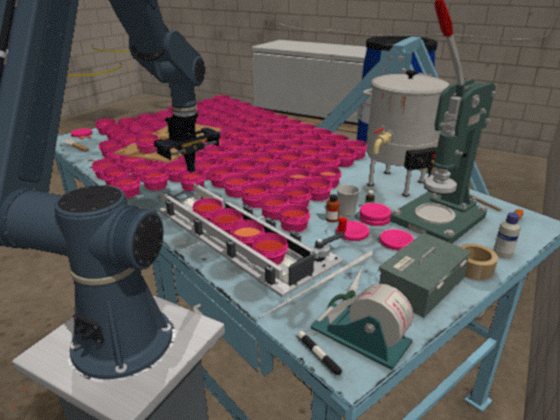

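apply_moves(motion="0 0 0.03 0 0 0.2 0; 0 0 0.06 0 0 0.2 0; 0 0 0.085 0 0 0.2 0; 0 0 0.1 0 0 0.2 0; 0 0 0.111 0 0 0.2 0; -0.005 0 0.111 0 0 0.2 0; -0.01 0 0.111 0 0 0.2 0; -0.015 0 0.111 0 0 0.2 0")

```text
time_s: 4.3
position: [0.5228, 0.2008, 0.0393]
tcp_rot: [[0.333, 0.943, 0.001], [0.943, -0.333, 0.0], [0.001, 0.001, -1.0]]
force: [0.1, -0.7, -0.8]
opening: 0.008
```

apply_moves(motion="-0.003 0 0 0 0 0 0; -0.006 0 0 0 0 0 0; -0.009 0 0 0 0 0 0; -0.012 0 0 0 0 0 0; -0.015 0 0 0 0 0 0; -0.018 0 0 0 0 0 0; -0.021 0 0 0 0 0 0; -0.024 0 0 0 0 0 0")

```text
time_s: 5.3
position: [0.5162, 0.18, 0.0392]
tcp_rot: [[0.334, 0.943, 0.004], [0.943, -0.334, 0.003], [0.004, 0.003, -1.0]]
force: [2.3, 7.1, 1.2]
opening: 0.006
```

Run:
```python
from h import *
J=np.load('J.npy')[:3]; plan([])
im=bot.capture('top'); cv2.imwrite("pics/top2.png",im[:,:,::-1])
cv2.imwrite("pics/topz2.png",cv2.resize(im[150:310,90:370,::-1],None,fx=2.8,fy=2.8,interpolation=cv2.INTER_CUBIC))
p=np.array(bot.read_state()['position']); d=p[:2]-J[:2]; c,s=np.cos(J[2]),np.sin(J[2]); print('jig',c*d[0]+s*d[1],-s*d[0]+c*d[1])
```

```text
t 5.3 p [0.5162 0.18   0.0392] F [2.3 7.1 1.2] open 0.01
jig 0.0028552802325928772 0.43651253821761654
```

View pics/topz2.png

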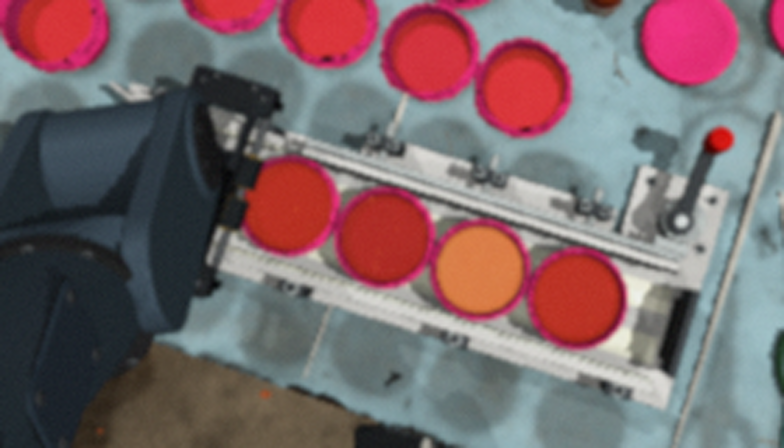

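apply_moves(motion="-0.003 0 0 0 0 0 0; -0.006 0 0 0 0 0 0; -0.009 0 0 0 0 0 0; -0.012 0 0 0 0 0 0; -0.015 0 0 0 0 0 0; -0.018 0 0 0 0 0 0; -0.021 0 0 0 0 0 0; -0.024 0 0 0 0 0 0")

```text
time_s: 6.35
position: [0.5084, 0.1572, 0.0392]
tcp_rot: [[0.334, 0.943, 0.004], [0.943, -0.334, 0.002], [0.004, 0.004, -1.0]]
force: [1.4, 6.4, 1.2]
opening: 0.006
```

Run:
```python
from h import *
J=np.load('J.npy')[:3]; plan([])
print(ray((290/2.8+90,207/2.8+150),.065,'top'))
im=bot.capture('top'); cv2.imwrite("pics/top3.png",im[:,:,::-1])
cv2.imwrite("pics/topz3.png",cv2.resize(im[190:310,150:370,::-1],None,fx=3.5,fy=3.5,interpolation=cv2.INTER_CUBIC))
p=np.array(bot.read_state()['position']); d=p[:2]-J[:2]; c,s=np.cos(J[2]),np.sin(J[2]); print('jig',c*d[0]+s*d[1],-s*d[0]+c*d[1])
im=bot.capture('scene'); 
cv2.imwrite("pics/scenez3.png",cv2.resize(im[170:310,160:400,::-1],None,fx=3.3,fy=3.3,interpolation=cv2.INTER_CUBIC))
```

```text
t 6.35 p [0.5084 0.1572 0.0392] F [1.4 6.4 1.2] open 0.01
[0.4948766  0.11761739 0.065     ]
jig 0.002957851677744011 0.41238770071400455
```

View pics/topz3.png

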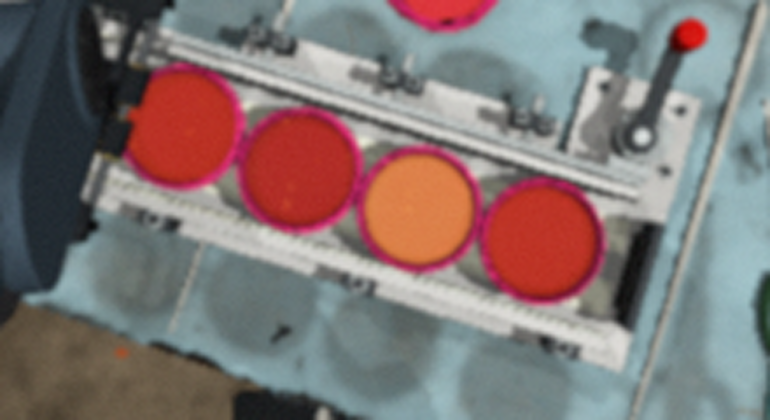

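View pics/scenez3.png

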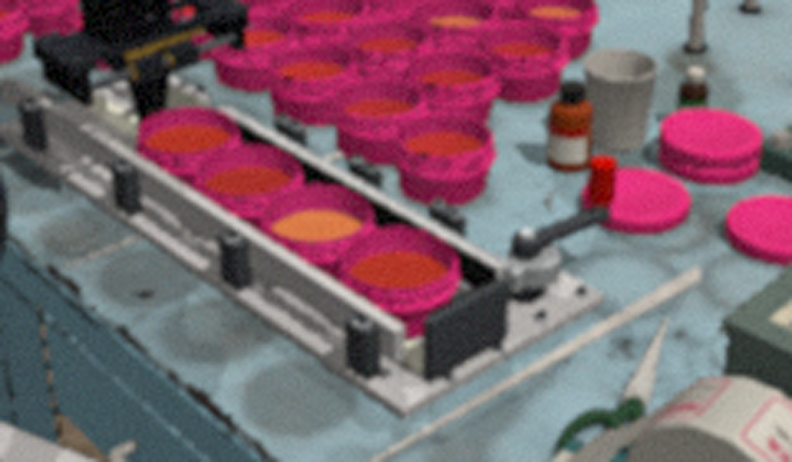

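apply_moves(motion="-0.002 0 0 0 0 0 0; -0.004 0 0 0 0 0 0; -0.006 0 0 0 0 0 0; -0.008 0 0 0 0 0 0; -0.01 0 0 0 0 0 0; -0.012 0 0 0 0 0 0; -0.014 0 0 0 0 0 0; -0.016 0 0 0 0 0 0")

```text
time_s: 7.45
position: [0.5031, 0.1421, 0.0392]
tcp_rot: [[0.334, 0.943, 0.005], [0.943, -0.334, 0.002], [0.003, 0.004, -1.0]]
force: [2.8, 6.6, 0.7]
opening: 0.003
```

apply_moves(motion="-0.0005 0 0 0 0 0 0; -0.001 0 0 0 0 0 0; -0.0015 0 0 0 0 0 0; -0.002 0 0 0 0 0 0; -0.0025 0 0 0 0 0 0; -0.003 0 0 0 0 0 0; -0.0035 0 0 0 0 0 0; -0.004 0 0 0 0 0 0")

```text
time_s: 8.45
position: [0.5019, 0.1385, 0.0392]
tcp_rot: [[0.334, 0.943, 0.005], [0.943, -0.334, 0.002], [0.004, 0.004, -1.0]]
force: [2.6, 8.1, 1.2]
opening: 0.005
```

Run:
```python
from h import *
im=bot.capture('top')
cv2.imwrite("pics/topz4.png",cv2.resize(im[190:310,150:370,::-1],None,fx=3.5,fy=3.5,interpolation=cv2.INTER_CUBIC))
im=bot.capture('scene'); 
cv2.imwrite("pics/scenez4.png",cv2.resize(im[170:310,160:400,::-1],None,fx=3.3,fy=3.3,interpolation=cv2.INTER_CUBIC))
```

```text
(no output)
```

View pics/topz4.png

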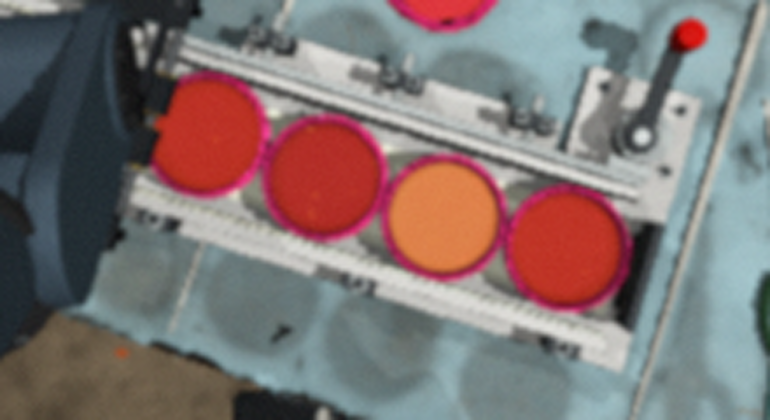

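View pics/scenez4.png

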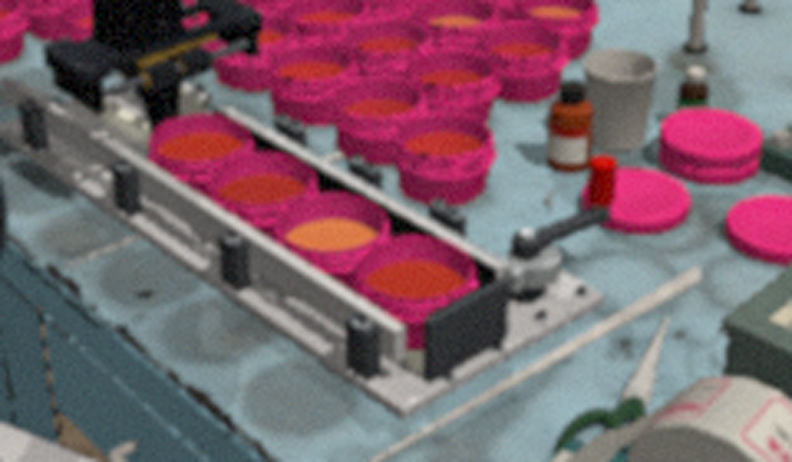

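apply_moves(motion="-0.001 0 0 0 0 0 0; -0.002 0 0 0 0 0 0; -0.003 0 0 0 0 0 0; -0.004 0 0 0 0 0 0; -0.005 0 0 0 0 0 0; -0.006 0 0 0 0 0 0; -0.006 0 0 0 0 0 0; -0.006 0 0 0 0 0 0")

```text
time_s: 9.55
position: [0.5018, 0.1362, 0.0395]
tcp_rot: [[0.337, 0.942, 0.01], [0.942, -0.337, 0.007], [0.01, 0.007, -1.0]]
force: [5.0, 22.3, -0.5]
opening: 0.006
```

apply_moves(motion="-0.0005 0 0 0 0 0 0; -0.001 0 0 0 0 0 0; -0.0015 0 0 0 0 0 0; -0.002 0 0 0 0 0 0; -0.0025 0 0 0 0 0 0; -0.003 0 0 0 0 0 0; -0.0035 0 0 0 0 0 0; -0.004 0 0 0 0 0 0")

```text
time_s: 10.55
position: [0.5023, 0.135, 0.04]
tcp_rot: [[0.339, 0.941, 0.014], [0.941, -0.339, 0.011], [0.015, 0.01, -1.0]]
force: [6.3, 35.2, -0.2]
opening: 0.006
```

Run:
```python
from h import *
im=bot.capture('top'); cv2.imwrite("pics/top5.png",im[:,:,::-1])
cv2.imwrite("pics/topz5.png",cv2.resize(im[210:300,240:360,::-1],None,fx=6,fy=6,interpolation=cv2.INTER_CUBIC))
im=bot.capture('scene'); cv2.imwrite("pics/scene5.png",im[:,:,::-1])
cv2.imwrite("pics/scenez5.png",cv2.resize(im[210:300,230:350,::-1],None,fx=6,fy=6,interpolation=cv2.INTER_CUBIC))
```

```text
(no output)
```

View pics/topz5.png

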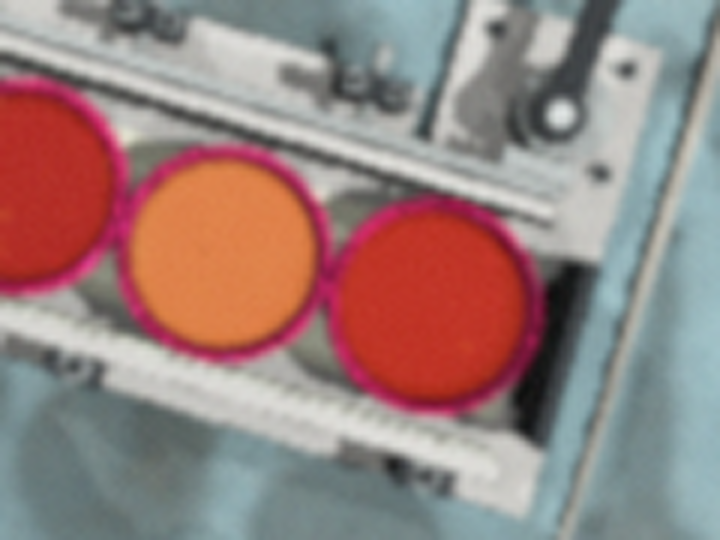

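View pics/scenez5.png

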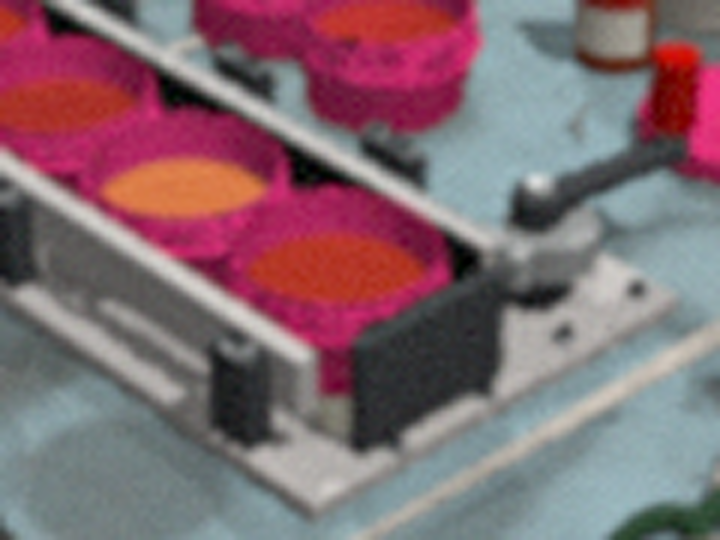

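```bash
cat > fit.py <<'E'
from h import *
def tubs(f,cut=None):
    im=cv2.imread(f); h=cv2.cvtColor(im,cv2.COLOR_BGR2HSV)
    m=((h[...,1]>140)&(h[...,2]>70)&((h[...,0]<22)|(h[...,0]>160))).astype(np.uint8)
    return im,m
if __name__=='__main__':
  import sys
  for f in sys.argv[1:]:
    im,m=tubs(f); out=[]
    J=np.load('J.npy')[:3]
    # gel = red/orange inner; rim = pink
    h=cv2.cvtColor(im,cv2.COLOR_BGR2HSV)
    gel=(((h[...,0]<18)|(h[...,0]>176))&(h[...,1]>150)&(h[...,2]>90)).astype(np.uint8)
    gel=cv2.morphologyEx(gel,cv2.MORPH_OPEN,np.ones((3,3)))
    cs,_=cv2.findContours(gel,cv2.RETR_EXTERNAL,cv2.CHAIN_APPROX_NONE)
    for c in cs:
        if cv2.contourArea(c)<500: continue
        (x,y),(a,b),_=cv2.fitEllipse(c)
        w=ray((x,y),.058,'top'); d=w[:2]-J[:2]; cc,s=np.cos(J[2]),np.sin(J[2])
        jx,jy=cc*d[0]+s*d[1],-s*d[0]+cc*d[1]
        if abs(jx)<.04 and -.05<jy<.6: print(f,'px',round(x,1),round(y,1),round(a,1),round(b,1),'jig',round(jx,4),round(jy,4))
E
python3 fit.py pics/top0.png pics/top5.png
python3 - <<'E'
from h import *
J=np.load('J.npy')[:3]
im=cv2.imread('pics/top5.png'); z=6
for k,dy in enumerate((0,-.004,-.008,-.012)):
    i=cv2.resize(im[210:300,240:360],None,fx=z,fy=z,interpolation=cv2.INTER_CUBIC)
    J2=jw(J,[0,dy,0]); J2=[J2[0],J2[1],J[2]]
    for zz,col in((.012,(0,255,255)),(.066,(0,255,0))):
        q=((proj(jw(J2,[[-.05,0,zz],[.053,0,zz]]),'top')-[240,210])*z+z/2).astype(int)
        cv2.line(i,tuple(map(int,q[0])),tuple(map(int,q[1])),col,1)
    q=((proj(jw(J2,[[.1,.02,.07]]),'top')-[240,210])*z+z/2).astype(int); cv2.circle(i,tuple(map(int,q[0])),4,(0,255,0),1)
    i=i[150:480,400:660]
    im2=i if k==0 else np.hstack([im2,i])
cv2.imwrite('pics/hyp.png',cv2.resize(im2,(800,int(800*im2.shape[0]/im2.shape[1])),interpolation=cv2.INTER_AREA))
E
```

```text
pics/top0.png px 289.3 254.5 30.1 30.7 jig 0.0029 0.1084
pics/top0.png px 254.6 243.5 31.0 31.4 jig 0.0028 0.2038
pics/top0.png px 219.8 232.8 29.6 30.2 jig 0.002 0.2994
pics/top0.png px 184.8 221.9 29.3 30.9 jig 0.0013 0.3961
pics/top5.png px 311.8 260.6 30.1 30.6 jig 0.0054 0.0473
pics/top5.png px 276.8 251.8 31.0 31.2 jig -0.0004 0.1417
pics/top5.png px 243.0 240.8 29.8 30.4 jig 0.0004 0.2351
pics/top5.png px 209.8 228.3 28.2 31.4 jig 0.0052 0.3281
```

View pics/hyp.png

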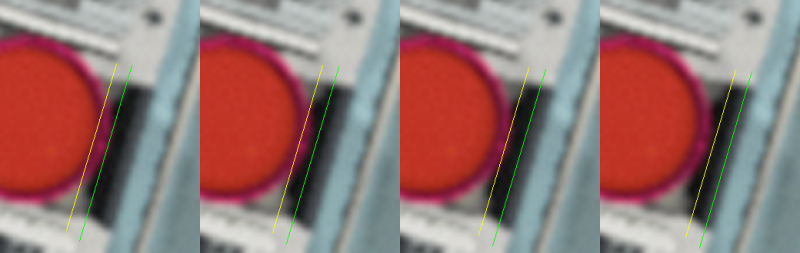

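apply_moves(motion="0.003 0 0 0 0 0 0; 0.006 0 0 0 0 0 0; 0.012 0 0 0 0 0 0; 0.02 0 0 0 0 0 0; 0.03 0 0 0 0 0 0; 0.04 0 0 0 0 0 0; 0.05 0 0 0 0 0 0; 0.05 0 0 0 0 0 0")

```text
time_s: 11.65
position: [0.5135, 0.1755, 0.0385]
tcp_rot: [[0.332, 0.943, 0.001], [0.943, -0.332, 0.0], [0.0, 0.001, -1.0]]
force: [0.1, -0.2, 0.5]
opening: 0.003
```

```bash
python3 - <<'E'
from h import *
im=bot.capture('top'); cv2.imwrite("pics/top6.png",im[:,:,::-1])
cv2.imwrite("pics/topz6.png",cv2.resize(im[200:300,170:360,::-1],None,fx=4.2,fy=4.2,interpolation=cv2.INTER_CUBIC))
im=bot.capture('scene'); cv2.imwrite("pics/scene6.png",im[:,:,::-1])
cv2.imwrite("pics/scenez6.png",cv2.resize(im[190:300,190:350,::-1],None,fx=5,fy=5,interpolation=cv2.INTER_CUBIC))
E
python3 fit.py pics/top6.png
```

```text
pics/top6.png px 311.7 260.5 30.0 30.8 jig 0.0056 0.0476
pics/top6.png px 276.6 251.7 31.1 31.3 jig -0.0002 0.1424
pics/top6.png px 242.4 240.8 29.6 30.3 jig -0.0 0.2364
pics/top6.png px 208.3 228.1 29.7 30.9 jig 0.0043 0.3322
```

View pics/topz6.png

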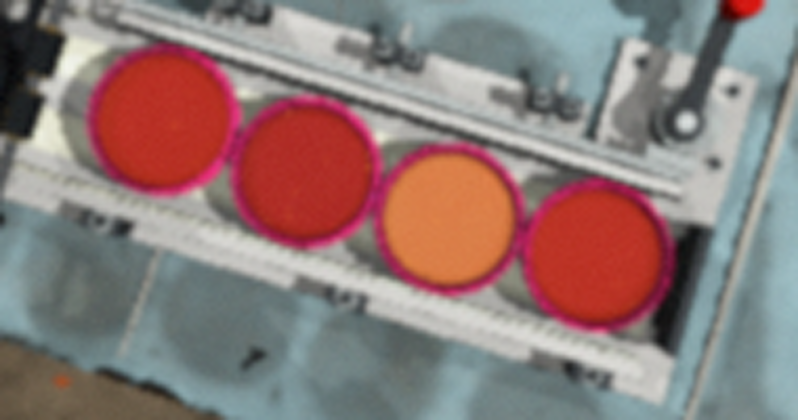

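View pics/scenez6.png

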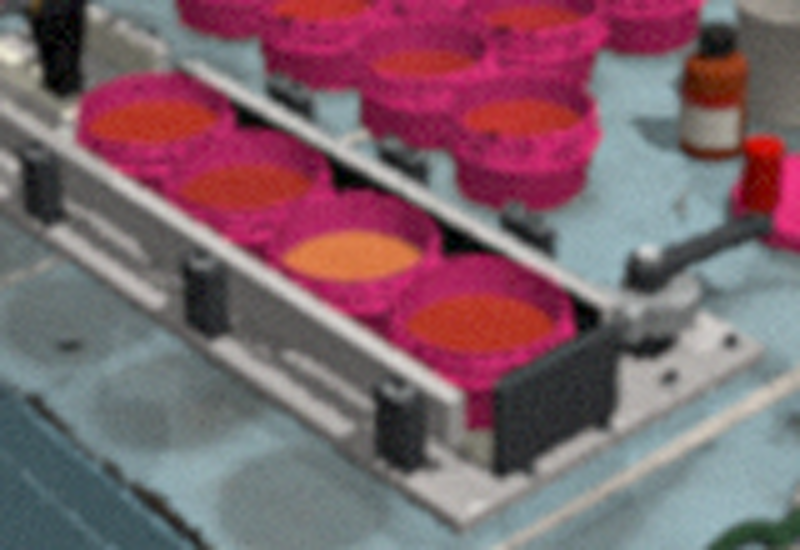

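Run:
```python
from h import *
J=np.load('J.npy')[:3]
# rectify at z=.065: columns = y from .12 to -.04, rows = x from .12 to -.07
sc=4000
def rect(f,z):
    ys=np.arange(.12,-.04,-1/sc); xs=np.arange(.075,-.07,-1/sc)
    X,Y=np.meshgrid(xs,ys,indexing='ij')
    q=proj(jw(J,np.stack([X,Y,X*0+z],-1).reshape(-1,3)),'top').reshape(*X.shape,2).astype(np.float32)
    return cv2.remap(cv2.imread(f),q[...,0],q[...,1],cv2.INTER_CUBIC)
a=rect('pics/top0.png',.065);b=rect('pics/top6.png',.065)
for nm,i in(('0',a),('6',b)):
    g=cv2.cvtColor(i,cv2.COLOR_BGR2GRAY)
    for x in(.03,.0015,-.03):
        r=int((.075-x)*sc); prof=g[r-12:r+12].mean(0)
        print(nm,x,[(int(1000*(.12-k/sc)),int(prof[k])) for k in range(240,640,8)])
for i in(a,b):
    for mm in range(-40,120,10):
        k=int((.12-mm/1000)*sc); cv2.line(i,(k,0),(k,20 if mm else 60),(0,255,0),1)
cv2.imwrite('pics/rect.png',cv2.resize(np.vstack([a,b]),(320,580)) if 0 else np.hstack([a[:,200:],b[:,200:]])[:, :880])
```

```text
0 0.03 [(60, 225), (57, 226), (55, 227), (53, 227), (51, 227), (49, 227), (48, 227), (46, 227), (44, 226), (41, 226), (39, 227), (37, 227), (35, 229), (34, 225), (32, 203), (30, 170), (27, 142), (25, 131), (23, 130), (21, 130), (19, 128), (18, 120), (16, 113), (13, 111), (11, 109), (9, 102), (7, 89), (5, 74), (3, 54), (2, 33), (0, 21), (-2, 20), (-4, 19), (-6, 22), (-8, 32), (-10, 47), (-12, 60), (-14, 75), (-16, 98), (-18, 129), (-20, 151), (-21, 161), (-23, 166), (-25, 168), (-27, 163), (-30, 143), (-32, 124), (-34, 134), (-36, 158), (-38, 165)]
0 0.0015 [(60, 175), (57, 187), (55, 188), (53, 187), (51, 187), (49, 187), (48, 187), (46, 188), (44, 190), (41, 193), (39, 199), (37, 205), (35, 204), (34, 183), (32, 150), (30, 129), (27, 123), (25, 124), (23, 125), (21, 123), (19, 117), (18, 110), (16, 107), (13, 106), (11, 106), (9, 106), (7, 102), (5, 86), (3, 55), (2, 26), (0, 15), (-2, 19), (-4, 22), (-6, 22), (-8, 31), (-10, 48), (-12, 60), (-14, 74), (-16, 97), (-18, 123), (-20, 135), (-21, 133), (-23, 124), (-25, 111), (-27, 94), (-30, 80), (-32, 77), (-34, 86), (-36, 86), (-38, 
[... 1447 characters left out ...]
-12, 64), (-14, 77), (-16, 99), (-18, 128), (-20, 146), (-21, 152), (-23, 152), (-25, 151), (-27, 138), (-30, 115), (-32, 108), (-34, 131), (-36, 154), (-38, 155)]
6 -0.03 [(60, 79), (57, 81), (55, 82), (53, 83), (51, 81), (49, 82), (48, 81), (46, 81), (44, 79), (41, 78), (39, 76), (37, 74), (35, 72), (34, 68), (32, 65), (30, 64), (27, 62), (25, 61), (23, 65), (21, 74), (19, 86), (18, 102), (16, 118), (13, 127), (11, 130), (9, 126), (7, 118), (5, 106), (3, 92), (2, 78), (0, 55), (-2, 33), (-4, 21), (-6, 22), (-8, 33), (-10, 50), (-12, 64), (-14, 76), (-16, 105), (-18, 137), (-20, 154), (-21, 157), (-23, 157), (-25, 157), (-27, 152), (-30, 132), (-32, 126), (-34, 144), (-36, 159), (-38, 158)]
```

```bash
python3 -c "
import cv2;i=cv2.imread('pics/rect.png');print(i.shape);cv2.imwrite('pics/rect_s.png',cv2.resize(i,(800,int(800*i.shape[0]/i.shape[1]))))"
```

```text
(581, 880, 3)
```

View pics/rect_s.png

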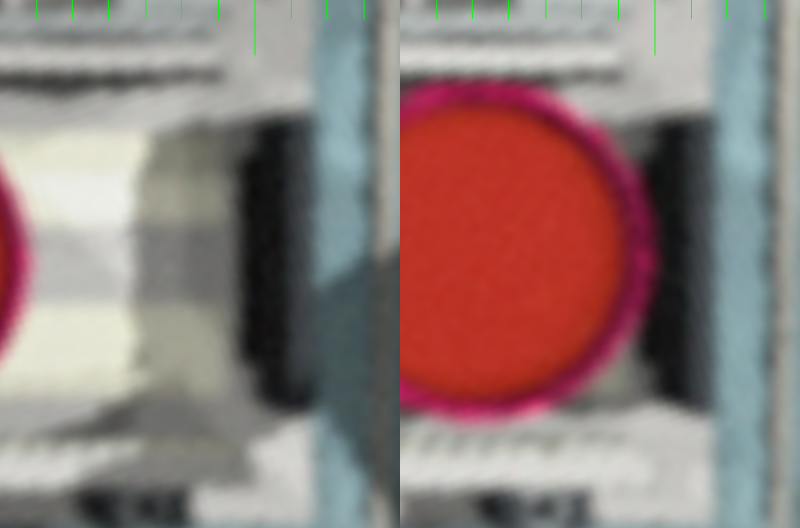

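Run:
```python
from h import *
J=np.load('J.npy')[:3]; c,s=np.cos(J[2]),np.sin(J[2])
for z in (.01,.02,.03,.045):
    w=ray(proj(jw(J,[.0015,0,z]),'top')[0],.065,'top'); d=w[:2]-J[:2]; print(z,-s*d[0]+c*d[1])
w=ray(proj(jw(J,[.0015,0,.0]),'top')[0],.065,'top')
# same analysis of plate height from the scene camera: tub top rect, profile
sc=4000
def rect(f,z,cam):
    ys=np.arange(.12,-.04,-1/sc); xs=np.arange(.075,-.07,-1/sc)
    X,Y=np.meshgrid(xs,ys,indexing='ij')
    q=proj(jw(J,np.stack([X,Y,X*0+z],-1).reshape(-1,3)),cam).reshape(*X.shape,2).astype(np.float32)
    i=cv2.remap(cv2.imread(f),q[...,0],q[...,1],cv2.INTER_CUBIC)
    for mm in range(-40,120,10):
        k=int((.12-mm/1000)*sc); cv2.line(i,(k,0),(k,20 if mm else 60),(0,255,0),1)
    return i
i=np.hstack([rect('pics/scene0.png',.065,'scene'),rect('pics/scene6.png',.065,'scene')])
cv2.imwrite('pics/rect_sc.png',cv2.resize(i,(800,int(800*i.shape[0]/i.shape[1]))))
```

```text
0.01 0.008880185653397798
0.02 0.00733536523579043
0.03 0.005760592876017714
0.045 0.0033403408167241785
```

View pics/rect_sc.png

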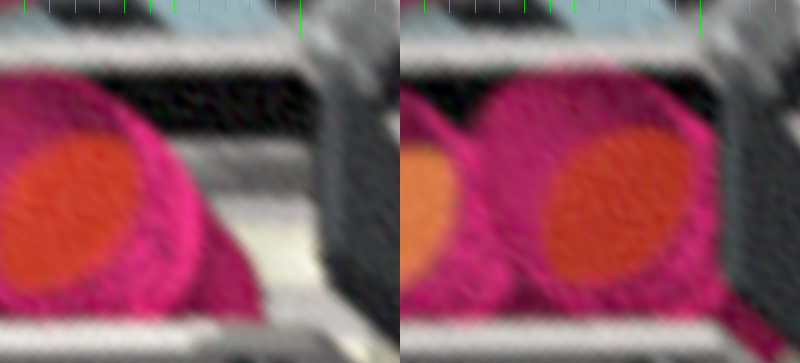

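Run:
```python
from h import *
J=np.load('J.npy')[:3]
im=cv2.imread('pics/scene6.png'); z=9; x0,y0=262,232
out=[]
def draw(i,P,col):
    q=((proj(jw(J,P),'scene')-[x0,y0])*z+z/2); cv2.polylines(i,[q.astype(np.int32)],False,col,1)
i=cv2.resize(im[y0:y0+60,x0:x0+60],None,fx=z,fy=z,interpolation=cv2.INTER_CUBIC); raw=i.copy()
a=np.linspace(0,6.29,80)
cx,cy=.0004,.0410
draw(i,np.stack([cx+.048*np.cos(a),cy+.048*np.sin(a),a*0+.065],-1),(255,255,0))
draw(i,np.stack([cx+.048*np.cos(a),cy+.048*np.sin(a),a*0+.045],-1),(255,200,100))
draw(i,[[-.05,cy-.048,.066],[.05,cy-.048,.066]],(0,255,0))
cv2.imwrite('pics/sc_ov.png',np.hstack([raw,i])[:, :1080]); 
cv2.imwrite('pics/sc_ov.png',cv2.resize(np.hstack([raw,i]),(800,400)))
```

```text
(no output)
```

View pics/sc_ov.png

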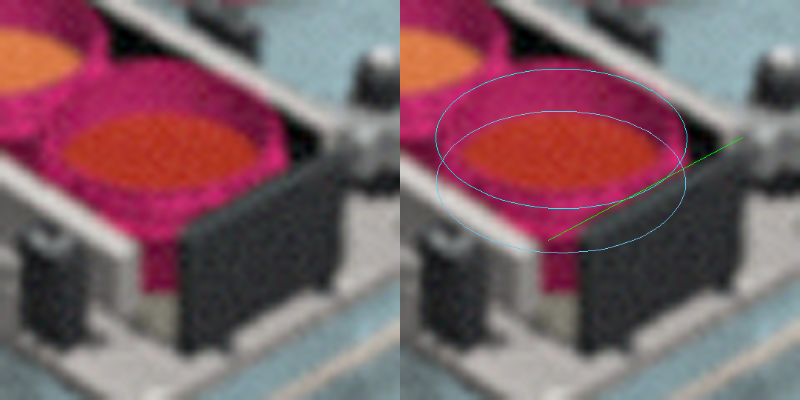

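```bash
cat >> h.py <<'E'
def lev(th,gap,z=.076,r=.08):
    P=np.array([.4706,-.245]); f=np.radians(-19.2)-th
    u=np.array([np.cos(f),np.sin(f)]); t=np.array([-np.sin(f),np.cos(f)])
    q=P+r*u+(.0215+gap)*t
    return ([q[0],q[1],z],np.degrees(f)+90)
E
python3 - <<'E'
from h import *
plan([lev(.1,.025,.17)])
E
```

```text
t 11.75 p [0.513  0.1748 0.0385] F [-1.1 -0.2  1. ] open 0.0
[-0.3714  0.1836 -0.1315] [-0.02  0.02  5.51]
```

apply_moves(motion="0 0 -0.03 0 0 0 0; 0 0 -0.08 0 0 0 0; -0.03 0.015 -0.125 0 0 1 0; -0.08 0.04 -0.131 0 0 2 0; -0.13 0.065 -0.131 0 0 3 0; -0.18 0.09 -0.131 0 0 4 0; -0.23 0.115 -0.131 0 0 5 0; -0.28 0.14 -0.131 0 0 5.5 0")

```text
time_s: 12.75
position: [0.5515, -0.1379, 0.1695]
tcp_rot: [[0.423, 0.906, -0.0], [0.906, -0.423, 0.0], [0.0, -0.0, -1.0]]
force: [0.4, 0.0, 0.4]
opening: 0.005
```

```bash
python3 - <<'E'
from h import *
plan([lev(.1,.025,.17),lev(.1,.025,.078)])
im=bot.capture('top'); cv2.imwrite("pics/top7.png",im[:,:,::-1])
E
python3 fit.py pics/top7.png
```

```text
t 12.75 p [ 0.5515 -0.1379  0.1695] F [0.4 0.  0.4] open 0.01
[-0.0846  0.0519 -0.0005] [-0.03 -0.   -0.07]
[-0.0846  0.0519  0.0915] [-0.03 -0.   -0.07]
pics/top7.png px 208.1 228.0 30.2 30.9 jig 0.0045 0.3326
```

View pics/top7.png

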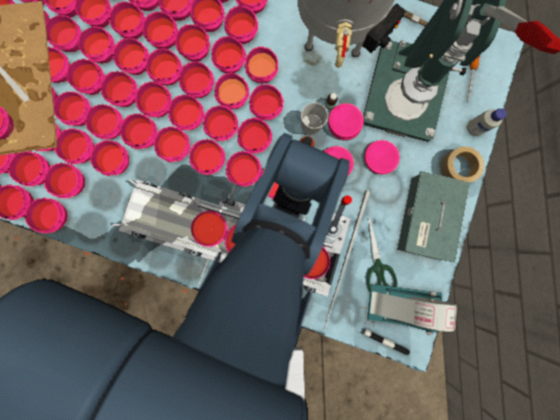

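apply_moves(motion="-0.04 0.025 0 0 0 0 0; -0.085 0.052 0 0 0 0 0; -0.085 0.052 0.03 0 0 0 0; -0.085 0.052 0.06 0 0 0 0; -0.085 0.052 0.08 0 0 0 0; -0.085 0.052 0.0915 0 0 0 0; -0.085 0.052 0.0915 0 0 0 0; -0.085 0.052 0.0915 0 0 0 0")

```text
time_s: 13.8
position: [0.5638, -0.2352, 0.0789]
tcp_rot: [[0.422, 0.907, 0.001], [0.907, -0.422, -0.001], [-0.0, 0.002, -1.0]]
force: [-1.1, -0.2, -0.5]
opening: 0.0
```

Run:
```python
from h import *
plan([lev(.1+.04*k*0+g[0],g[1],.078) for k,g in enumerate([(.1,.012),(.1,0),(.15,0),(.2,0),(.25,0),(.3,0),(.4,0)])])
for n in('scene','top'):
    im=bot.capture(n); i=im[190:310,270:400] if n=='scene' else im[150:270,270:400]
    cv2.imwrite(f"pics/{n}8.png",cv2.resize(i[...,::-1],None,fx=5,fy=5,interpolation=cv2.INTER_CUBIC))
```

```text
t 13.8 p [ 0.5638 -0.2352  0.0789] F [-1.1 -0.2 -0.5] open 0.0
[-0.0229  0.0025  0.0009] [0.09 0.01 5.72]
[-0.0348  0.0013  0.0009] [0.09 0.01 5.72]
[-0.0389  0.0019  0.0009] [0.09 0.01 8.59]
[-0.043   0.0023  0.0009] [ 0.09  0.   11.45]
[-0.0472  0.0024  0.0009] [ 0.09  0.   14.32]
[-0.0513  0.0024  0.0009] [ 0.09 -0.   17.18]
[-0.0596  0.0016  0.0009] [ 9.000e-02 -1.000e-02  2.291e+01]
```

View pics/scene8.png

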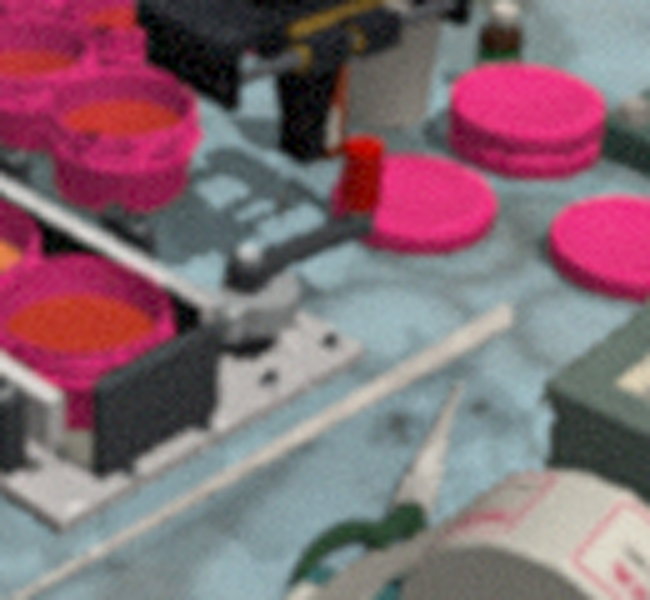

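View pics/top8.png

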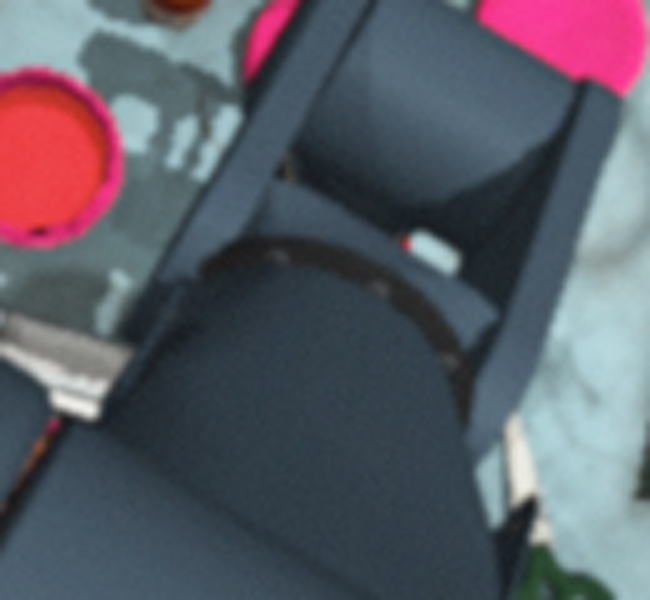

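Run:
```python
from h import *
plan([lev(.1,.012,.078),lev(.1,0,.078)]+[lev(t,0,.078) for t in(.17,.24,.31,.38,.45,.52)])
```

```text
t 13.9 p [ 0.5639 -0.2352  0.0791] F [-0.8 -0.1 -0.9] open 0.0
[-0.0147 -0.0005  0.0011] [ 0.11  0.02 -0.  ]
[-0.0267 -0.0005  0.0011] [ 0.11  0.02 -0.  ]
[-0.0323  0.0008  0.0011] [0.11 0.01 4.01]
[-0.0381  0.0017  0.0011] [0.11 0.01 8.02]
[-0.0438  0.0022  0.0011] [1.100e-01 1.000e-02 1.203e+01]
[-0.0496  0.0023  0.0011] [ 0.11  0.   16.04]
[-0.0554  0.002   0.0011] [ 0.11 -0.   20.05]
[-0.0612  0.0013  0.0011] [ 1.100e-01 -1.000e-02  2.406e+01]
```

apply_moves(motion="-0.013 -0.0005 0.001 0 0 0 0; -0.0265 0 0.001 0 0 0 0; -0.032 0.001 0.001 0 0 4 0; -0.038 0.0015 0.001 0 0 8 0; -0.044 0.002 0.001 0 0 12 0; -0.05 0.002 0.001 0 0 16 0; -0.055 0.002 0.001 0 0 20 0; -0.061 0.001 0.001 0 0 24 0")

```text
time_s: 14.9
position: [0.5388, -0.2914, 0.0774]
tcp_rot: [[0.756, 0.654, 0.002], [0.654, -0.756, 0.0], [0.002, 0.001, -1.0]]
force: [1.0, 1.3, -0.5]
opening: -0.002
```

Run:
```python
from h import *
im=bot.capture('scene'); i=im[190:310,270:400]
cv2.imwrite(f"pics/scene9.png",cv2.resize(i[...,::-1],None,fx=5,fy=5,interpolation=cv2.INTER_CUBIC))
plan([lev(t,0,.078) for t in(.52,.59,.66,.73,.8,.87,.94,1.01,1.08)])
```

```text
t 14.95 p [ 0.5383 -0.292   0.0774] F [ 0.4  0.7 -0. ] open 0.01
[ 0.0013  0.0001 -0.0006] [ 0.05 -0.05 -0.26]
[-0.0044  0.0014 -0.0006] [ 0.05 -0.05  3.75]
[-0.0101  0.0023 -0.0006] [ 0.05 -0.05  7.76]
[-0.0159  0.0029 -0.0007] [ 0.05 -0.05 11.77]
[-0.0217  0.003  -0.0007] [ 0.05 -0.06 15.79]
[-0.0275  0.0027 -0.0007] [ 0.04 -0.06 19.8 ]
[-0.0332  0.002  -0.0007] [ 0.04 -0.06 23.81]
[-0.0389  0.001  -0.0007] [ 0.04 -0.06 27.82]
[-0.0445 -0.0005 -0.0007] [ 0.04 -0.06 31.83]
```

View pics/scene9.png

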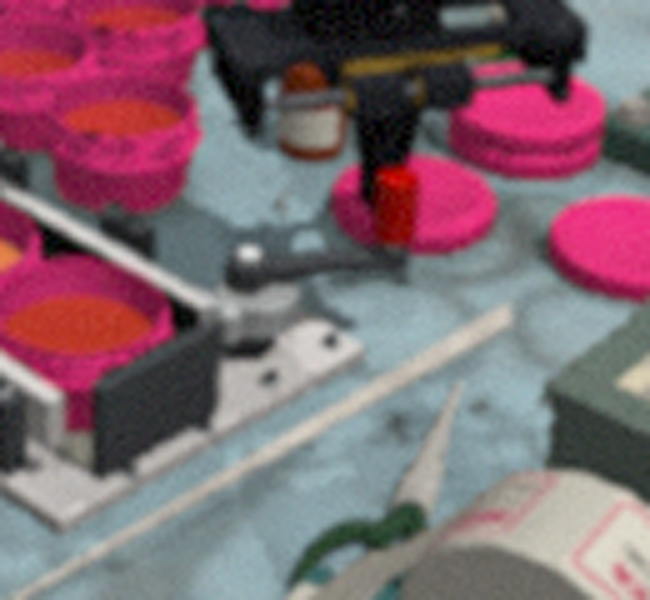

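apply_moves(motion="-0.0045 0.0015 0 0 0 4 0; -0.01 0.0025 0 0 0 8 0; -0.016 0.003 0 0 0 12 0; -0.0215 0.003 0 0 0 16 0; -0.0275 0.0025 0 0 0 20 0; -0.033 0.002 0 0 0 24 0; -0.039 0.001 0 0 0 28 0; -0.0445 -0.0005 0 0 0 32 0")

```text
time_s: 15.95
position: [0.5051, -0.3204, 0.0773]
tcp_rot: [[0.988, 0.155, 0.002], [0.155, -0.988, -0.001], [0.002, 0.001, -1.0]]
force: [2.0, 0.5, 1.1]
opening: 0.006
```

Run:
```python
from h import *
plan([lev(t,0,.078) for t in(1.08,1.14,1.2,1.26,1.32,1.38,1.44,1.5,1.54)])
```

```text
t 15.95 p [ 0.5051 -0.3204  0.0773] F [2.  0.5 1.1] open 0.01
[-0.0009  0.0002 -0.0007] [ 0.06 -0.11  0.  ]
[-0.0057  0.0013 -0.0007] [ 0.06 -0.12  3.44]
[-0.0106  0.0022 -0.0007] [ 0.05 -0.12  6.88]
[-0.0155  0.0027 -0.0007] [ 0.05 -0.12 10.31]
[-0.0205  0.003  -0.0007] [ 0.05 -0.12 13.75]
[-0.0255  0.0029 -0.0007] [ 0.04 -0.12 17.19]
[-0.0304  0.0026 -0.0007] [ 0.04 -0.12 20.63]
[-0.0354  0.002  -0.0007] [ 0.03 -0.12 24.06]
[-0.0386  0.0014 -0.0007] [ 0.03 -0.13 26.36]
```

apply_moves(motion="-0.0055 0.0015 0 0 0 3.4 0; -0.0105 0.002 0 0 0 6.8 0; -0.0155 0.0025 0 0 0 10.3 0; -0.0205 0.003 0 0 0 13.7 0; -0.0255 0.003 0 0 0 17.2 0; -0.0305 0.0025 0 0 0 20.6 0; -0.0355 0.002 0 0 0 24 0; -0.0355 0.002 0 0 0 24 0")

```text
time_s: 16.95
position: [0.4726, -0.3281, 0.0775]
tcp_rot: [[0.966, -0.26, 0.007], [-0.26, -0.966, -0.002], [0.007, -0.0, -1.0]]
force: [9.0, 1.8, -2.3]
opening: 0.003
```

Run:
```python
from h import *
im=bot.capture('scene'); i=im[190:310,270:400]
cv2.imwrite(f"pics/scene10.png",cv2.resize(i[...,::-1],None,fx=5,fy=5,interpolation=cv2.INTER_CUBIC))
plan([lev(t,0,.078) for t in(1.5,1.54,1.58)])
```

```text
t 17.0 p [ 0.4726 -0.3281  0.0775] F [ 8.1  2.2 -1.9] open 0.01
[-0.0021  0.0003 -0.0005] [-0.   -0.39  0.09]
[-0.0054  0.0011 -0.0005] [-0.01 -0.39  2.39]
[-0.0086  0.0018 -0.0005] [-0.02 -0.39  4.68]
```

View pics/scene10.png

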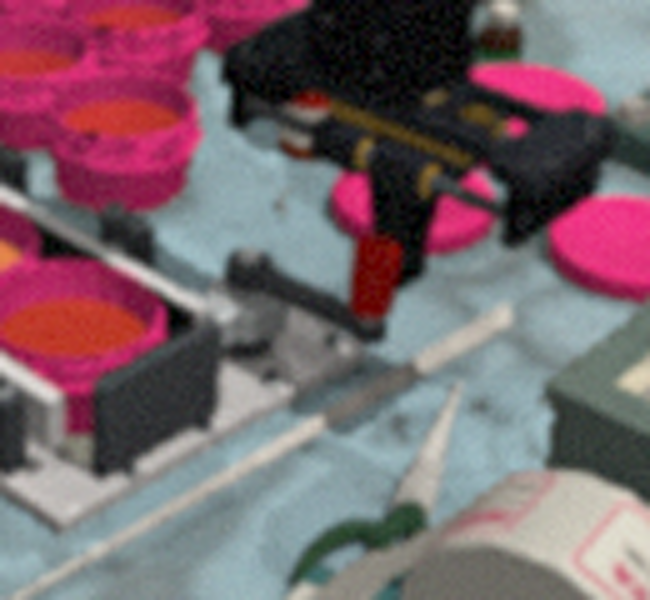

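apply_moves(motion="-0.001 0 0 0 0 0 0; -0.002 0 0 0 0 0 0; -0.003 0 0 0 0 0 0; -0.004 0 0 0 0 0 0; -0.005 0 0 0 0 0 0; -0.006 0 0 0 0 0 0; -0.006 0 0 0 0 0 0; -0.006 0 0 0 0 0 0")

```text
time_s: 18.0
position: [0.4725, -0.3282, 0.0778]
tcp_rot: [[0.965, -0.262, 0.018], [-0.262, -0.965, -0.007], [0.019, 0.002, -1.0]]
force: [21.6, 4.8, -9.4]
opening: 0.006
```

apply_moves(motion="0.005 0 0 0 0 0 0; 0.015 0 0 0 0 0 0; 0.03 0 0 0 0 0 0; 0.045 0 0 0 0 0 0; 0.045 0 -0.05 0 0 0 0; 0.045 0 -0.1 0 0 0 0; 0.045 0 -0.14 0 0 0 0; 0.045 -0.06 -0.14 0 0 0 0")

```text
time_s: 19.0
position: [0.5257, -0.2849, 0.2216]
tcp_rot: [[0.965, -0.264, 0.009], [-0.264, -0.965, -0.009], [0.011, 0.006, -1.0]]
force: [0.2, 1.1, -0.8]
opening: 0.012
```

Run:
```python
from h import *
plan([([.30,-.50,.22],0)])
```

```text
t 19.0 p [ 0.5257 -0.2849  0.2216] F [ 0.2  1.1 -0.8] open 0.01
[-0.161   0.267   0.0015] [  0.43  -0.57 -15.28]
```

apply_moves(motion="-0.02 0.04 -0.01 0 0 0 0; -0.04 0.08 -0.02 0 0 0 0; -0.06 0.12 -0.02 0 0 0 0; -0.08 0.16 -0.02 0 0 0 0; -0.1 0.2 -0.02 0 0 0 0; -0.13 0.24 -0.02 0 0 0 0; -0.16 0.27 -0.02 0 0 0 0; -0.16 0.27 -0.02 0 0 0 0")

```text
time_s: 20.0
position: [0.2961, -0.5011, 0.2371]
tcp_rot: [[0.965, -0.262, -0.001], [-0.262, -0.965, -0.001], [-0.001, 0.001, -1.0]]
force: [0.6, -0.2, -0.1]
opening: 0.007
```

```bash
python3 - <<'E'
from h import *
plan([])
im=bot.capture('top'); cv2.imwrite("pics/top11.png",im[:,:,::-1])
cv2.imwrite("pics/topz11.png",cv2.resize(im[180:310,170:370,::-1],None,fx=4,fy=4,interpolation=cv2.INTER_CUBIC))
im=bot.capture('scene'); cv2.imwrite("pics/scene11.png",im[:,:,::-1])
cv2.imwrite("pics/scenez11.png",cv2.resize(im[170:310,190:400,::-1],None,fx=3.8,fy=3.8,interpolation=cv2.INTER_CUBIC))
E
python3 fit.py pics/top11.png
```

```text
t 20.0 p [ 0.2961 -0.5011  0.2371] F [ 0.6 -0.2 -0.1] open 0.01
pics/top11.png px 311.0 262.5 30.4 30.7 jig 0.0 0.0479
pics/top11.png px 276.4 251.7 31.2 31.5 jig -0.0004 0.1427
pics/top11.png px 242.1 240.9 29.9 30.3 jig -0.0006 0.2371
pics/top11.png px 207.4 230.0 30.0 30.7 jig -0.0011 0.3328
```

View pics/topz11.png

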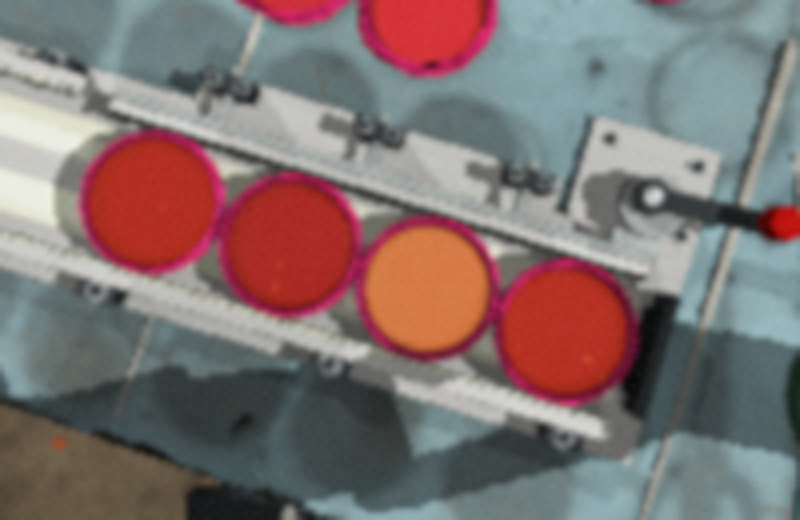

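View pics/scenez11.png

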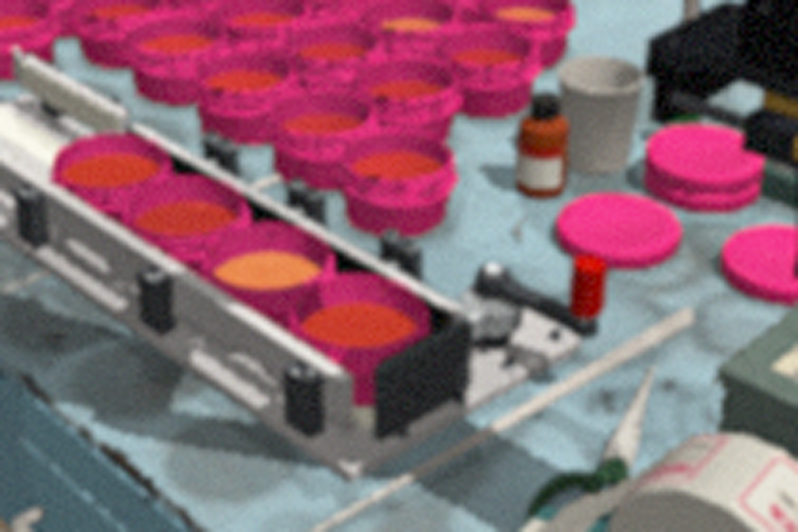

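Run:
```python
from h import *
J=np.load('J.npy')
for px in((783,222),):
    k=ray((px[0]/4+170,px[1]/4+180),.108,'top'); p=ray((654/4+170,197/4+180),.072,'top'); d=(k-p)[:2]
    print(k,p,np.hypot(*d),-np.arctan2(d[1],d[0])+J[2])
im=cv2.imread('pics/scene11.png')
for n in('lid_left','dye_bottle','lever_knob'): 
  for c in('top','scene'): print(n,c,[(np.round(d["point"],3).tolist(),round(d["p"],2)) for d in bot.find_in(n,c)[:3]])
```

```text
[ 0.45105667 -0.32142502  0.108     ] [ 0.47016628 -0.24705196  0.072     ] 0.07678886522075119 1.4868484688152213
lid_left top [([0.658, -0.266, 0.016], 0.66)]
lid_left scene [([0.653, -0.278, 0.015], 0.62)]
dye_bottle top [([0.7, -0.176, 0.064], 0.57)]
dye_bottle scene [([0.695, -0.196, 0.043], 0.57)]
lever_knob top [([0.46, -0.265, 0.058], 0.56)]
lever_knob scene [([0.456, -0.287, 0.065], 0.62)]
```

```bash
python3 -c "
from rig import bot
bot.hand_in(); print(bot.read_state()['time_s'])"
```

```text
the job is handed in; nothing more can be done
the job is handed in; nothing more can be done
```

I pushed the row home with the shut fingertips behind the last tub, then swung the clamp lever over and moved the arm clear. I handed the job in at about 20.6 s; no verdict is reported.

- **Row:** I pushed steadily at up to about 24 mm/s, with 7–8 N while sliding. The push force then rose to about 35 N, with the fingertips moving only about 3.5 mm over the last 10 mm commanded.
- **Lever:** I pushed the knob round its arc until the tool no longer moved, at about 22 N, then backed off. The force read about zero afterwards.
- **Last check on the tubs:** the tub centres in the top picture came out at y = 0.048, 0.143, 0.237 and 0.333. All four look upright and lined up against the near guide.
- **Last check on the rest:** the lever measured about 1.49 rad. Lid_left and the bottle read within about 3 mm of their first positions from the top camera. I did not measure lid_right again, but it looked unmoved.

**Checks that disagreed:**
- A few millimetres of black still show between the front rim and the end plate in both views, which could mean the row is short of the stop. I took it to be the rubber pad standing out from the plate, because the pivot, the clamp bar end and the force rise all fit the row being home.
- The pivot checks put the jig origin uncertain by 1–2 mm, so the front tub could be as far out as about 0.0495. The limit is 0.051.
- The scene camera read about 5 mm off the top camera, so I relied on the top camera.

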